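Run a tray of lock cylinders down the bench track and stop it by hand

ROBOT

A 6-joint arm with a two-finger parallel gripper is mounted at the origin on the work surface. World frame = base frame: x ahead of the robot, y to its left, z up, the work surface at z = 0. Lengths are in m, angles in rad, forces in N, time in s.
With the tool pointing down it reaches from about 0.3 to 0.775 m from the base axis. Payload 14.6 kg.
Tool frame: the origin (TCP) lies midway between the tips of the shut fingers; the grasp point (between the pads) lies 19 mm behind it (ctrl.pinch_z is the z of the grasp point in the tool frame, in m); z points along the fingers, y is the line along which they close (so a half turn about z gives the same grasp; the last joint's range is limited). The gripper opens to 94 mm and grips with 3 to 60 N. Pads are 16 mm wide; open, the fingers measure 119 mm over their backs; the gripper's body (75 mm by 177 mm) begins 78 mm behind the grasp point.
Start: joints at [-1.329, 0.3, 1.521, -0, 1.321, -0.067], TCP at [0.167, -0.524, 0.205] pointing down, gripper open.
Joint ranges: [-3.03, 3.03], [-0.79, 2.21], [0.23, 2.52], [-1.04, 4.18], [0, 3.07], [-2.55, 2.55]. Speed limits (rad/s): [2.22, 2.22, 2.57, 3.14, 3.14, 3.14].

INTERFACE

Orientations are given as [roll, pitch, yaw] about the fixed x, y, z axes, in that order (R = Rz(yaw) Ry(pitch) Rx(roll)).
In Python, from station import ctrl, camera, ticket gives the robot as it stands. The module is installed in compiled form; this text tells all that it offers.
- The arm moves only by the shell command python3 -m inch 'ROWS' [FORCE]. ROWS is text: rows parted by semicolons, each of 7 numbers parted by spaces: the opening, from -1 (shut) to 1 (fully open), then the shift along the tool's x, y, z in units of 0.03 m (1.0 is 0.03 m), then the turn, a rotation vector about the tool's x, y, z in units of 10 degrees (1.0 is 10 degrees). In form: grip dx dy dz rx ry rz; .... A call has 1 to 10 rows; each row shifts and turns the commanded pose from where the row before left it, along the tool's axes as they then stand; what a row does not reach is not made up. A row lasts 1/8 s, in which the tool goes at most 62.5 mm and 10.7 degrees, less where a joint would pass 70% of its speed; a pose out of reach is approached as far as the arm can. A call with a number of a shift or a turn outside -1 to 1 is refused whole. A call with a gripper value outside its range is refused whole. The fingers move at their own pace and stop on an object; FORCE is the grip in N (left out, the last holds). Time passes only in rows, so rows that do not move let the fingers close. It gives the time, the measured TCP pose, the force, the opening and the grip force at its end, in the units of the state.
- ctrl.get_obs(): the state, without advancing time (a new reading comes with each control period).
- camera(name): name is "scene" or "top" or "wrist"; returns a dict with "img" (480x640x3 uint8, blue, green, red), "range_z" (480x640 float32, m along the optical axis (not along the pixel's ray), 0 where there is no reading), "intrinsics" (3x3 intrinsics, pixels), "view" (4x4, takes a point from world to camera coordinates). Camera axes: x right, y down, z forward; pixel columns grow to the right and rows downward; lengths in m; the calibration is good to about 2 mm. A picture is of the moment at which its call begins.
- ticket.hand_in(): hands the job in; it is judged then, once.
The state is a dict: "time_s": time; "qpos": joint angles; "joint_vel": joint speeds; "tau": joint torques, N m; "ee_pos": TCP position; "eef_rot": TCP orientation; "force": force on the tool from outside, world axes, zero at the start; "moment": the same for the moment, N m; "grip_width": finger opening in m; "grip_force": force on a finger pad.
Only numpy, scipy, OpenCV 4.12 (cv2) and the standard library are available. Lean on these libraries where they do the work, as an engineer would, in place of code of your own. Each camera call takes 0.05 s, during which the arm holds its last target. There are 200 camera calls.

TASK

Pull the gate fully open so that the little trolley of lock cylinders rolls down its sloping track and out from under the barred guard, then stop it gently with the closed fingers moving along in front of it: meet its spring buffer at a creep so that the buffer is never knocked in, do not grip or squeeze the trolley, and do not let it reach the end stop. Bring it to rest in the open stretch between guard and end stop, clear of both, and keep it still there with the fingers in front of it for a few seconds; the program finishes while the fingers still hold it back. Leave the cup, the tin and the padlock where they are.

Things in the scene. Friction and masses are not known exactly. Their poses are not given: they have to be found in the camera images.
- track: Fixed aluminium channel on feet. Origin on the table under its middle; y runs level along it, downhill is -y; x across (gate grip on the -x side). Running surface slopes 0.03 rad: height 0.075 + 0.03*y m, y from +0.33 down to the end stop at -0.385. Inside width 84 mm (x -42 to 42), walls 6 mm thick, 28 mm over the running surface.
- gate (a joint): Gate travel in m: 0 shut (bar end before the trolley's near corner), up to 0.065 fully open; grows as it is pulled straight along the track's -x. From 0.016 on the trolley is free and starts rolling at once. Friction 1.5 N, damping 4 N s/m; stays where it is left.
- gate_grip (a point): Point in the gate's upright black grip, pinched from above: 14 mm thick along the track's y, 22 mm along its x. The grip's top is 18 mm above this point; it stands on the gate bar, whose top is 18 mm below, on a fixed guide plate 24 mm wide. Shut, it lies at (-0.092, 0.162, 0.150) in the track's frame.
- trolley: Steel tray on four 40 mm wheels with six brass lock cylinders, 78 wide, 126 long without buffer, 77 mm high, 0.8 kg nominal (0.5 to 1.05). Origin between the wheels' ground points, mid-length; front to the track's -y. Guided, cannot be lifted out. Starts leaning on the shut gate, track y 0.235. Drag 1.0 N s/m plus 0.015 N: gathers speed over 0.5 to 1 s towards 0.14 to 0.29 m/s.
- end_stop (a point): Middle of the uphill face of the end stop, a dark plate across the channel's low end, 40 mm high over the running surface; this point is 20 mm over the running surface, at y = -0.385 of the track.
- guard_exit (a point): Downhill edge of the guard (grey hoops and bars, 24 mm gaps), on the running surface mid-channel, y = +0.020 of the track. The guard bridges the channel from y = +0.100 to here, 116 mm wide, its top 95 mm over the running surface; the trolley passes under it, no hand can reach in.
- cup: Blue open plastic cup, 76 mm wide, 85 mm high; origin at its underside. Bystander.
- tin: Closed tin, 66 mm wide, 70 mm high; origin at its underside. Bystander.
- padlock: Brass padlock standing upright, 45 by 22 mm, 78 mm high with its steel shackle; origin at its underside. Bystander.
- buffer_face (a point): Centre of the front face of the trolley's spring buffer, a dark upright pad 36 mm wide, 26 mm high, on a rod; moves with the pad. Sprung out it is 95 mm ahead (-y) of the trolley's origin; 34 mm over the running surface.
- buffer (a joint): How far the spring buffer is pushed in, m: 0 out, 0.025 fully in. Spring 100 N/m with 0.1 N preload, damping 1 N s/m; the trolley at rest pushes it in about 1 to 2 mm. How fast it goes in shows how hard the trolley is met: at 0.09 m/s or more it counts as knocked.

How it is judged:
On the way, in this order (a step that is already met when the one before it is completed fails the run):
1. the gate is pulled open (value of joint gate above 0.045 m).
2. the trolley rolls out of the guard (y of buffer_face in the frame of track below -0.03 m and linear speed of trolley above 0.05 m/s).
3. the trolley is held at rest by the gripper in the open stretch (linear speed of trolley below 0.03 m/s and contact force between any of the fingers, the arm and trolley above 0.02 N and y of trolley in the frame of track between -0.285 and -0.048 m), for 2 s.
At the end, for the whole second after the job is handed in: Gate open (45 mm or more); trolley slower than 0.03 m/s, its rear clear of the guard (origin beyond y = -0.048 in the track's frame) and its front 5 mm or so short of the end stop (origin above y = -0.285), held back by the gripper (all of step 3 and value of joint gate above 0.045 m); the arm keeps its last pose, push and grip.
It fails at once if the trolley is gripped or pushed hard by the robot (contact force over 10 N) (contact force between any of the fingers, the arm and trolley above 10 N).
It fails at once if the trolley is knocked: its spring buffer is driven in at 0.09 m/s or more (velocity of joint buffer above 0.09 m/s).
It fails at once if the trolley reaches the end stop (y of buffer_face in the frame of track below -0.3835 m).
It fails at once if the cup, the tin or the padlock is disturbed (distance of any of cup, tin, padlock from where it was at the start of the episode above 0.02 m).
It also fails if it takes over 30 s, if anything falls off the work surface, if the arm or the gripper's body presses on something with over 40 N, if the wrist force passes 120 N, or if a joint passes its speed limit or range.

## Working session

There is one attempt and no reset: what is moved stays moved. The work goes in short steps, Python scripts to look and compute and a shell command to move; the robot and the scene stay as the last step left them, time stands still between calls to the robot, and variables do not carry over. Pictures are saved under pics/ and viewed, at most 10 in all, crops included, and the job is handed in when it is done.

```bash
mkdir -p pics
python3 - <<'E'
from station import ctrl,camera
import cv2,numpy as np
o=ctrl.get_obs();print(o, ctrl.pinch_z)
for n in("scene","top"):
    c=camera(n);cv2.imwrite(f"pics/{n}0.png",c["img"]);np.savez(f"{n}0.npz",**c)
    print(n,c["intrinsics"].tolist(),c["view"].round(4).tolist())
E
```

```text
{'time_s': 0.0, 'qpos': array([-1.32857920e+00,  3.00472586e-01,  1.52163427e+00,  1.34920444e-05,
        1.32071101e+00, -6.65942558e-02]), 'joint_vel': array([-0.00024385, -0.00184595, -0.00102944, -0.0022495 , -0.00027927,
        0.00100195]), 'tau': array([-1.37742762e-03, -5.31807840e+01, -3.52734876e+01,  7.07960827e-02,
        2.44811102e-02, -9.80494201e-05]), 'ee_pos': array([ 0.16709384, -0.52370087,  0.20486302]), 'eef_rot': array([-3.14037103e+00, -9.45711028e-05,  3.08807975e-01]), 'force': array([-0.31763763,  1.09361143,  0.14267139]), 'moment': array([ 0.00983413,  0.06036455, -0.02770325]), 'grip_force': 0.0, 'grip_width': 0.09398389558645401} -0.0188
scene [[524.108035166766, 0.0, 319.29653954048763], [0.0, 524.108035166766, 233.92780840494632], [0.0, 0.0, 1.0]] [[-0.7678, 0.6405, 0.0144, 0.4568], [0.3909, 0.4861, -0.7816, -0.1226], [-0.5076, -0.5945, -0.6236, 1.3069], [0.0, 0.0, 0.0, 1.0]]
top [[500.5988843740619, 0.0, 320.8944695181423], [0.0, 500.5988843740619, 253.79130219295797], [0.0, 0.0, 1.0]] [[-0.1804, -0.9836, -0.0021, 0.0867], [-0.9622, 0.1769, -0.2071, 0.5649], [0.2041, -0.0354, -0.9783, 0.9269], [0.0, 0.0, 0.0, 1.0]]
```

View pics/top0.png

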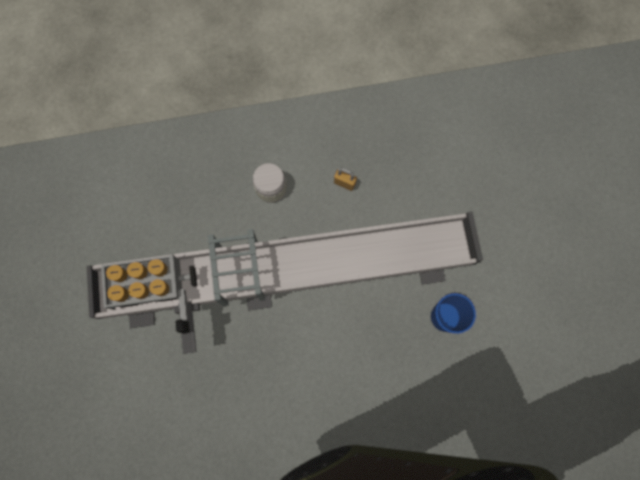

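View pics/scene0.png

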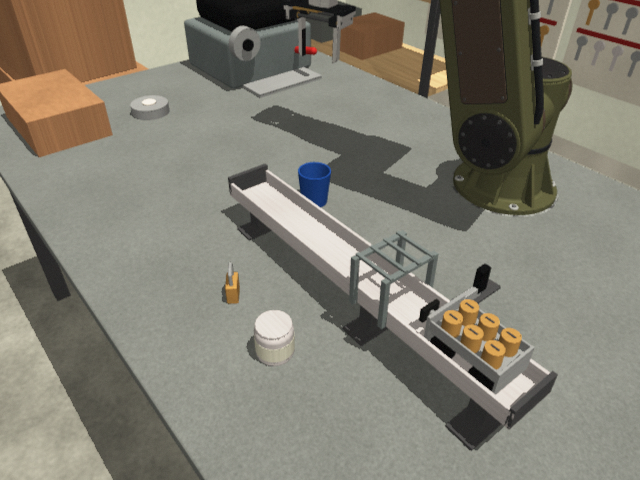

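The top view shows the track running from the trolley end at about (95,290) to the end stop at about (472,240). The gate grip is at (182,325), the guard spans x 212–260, the cup is at (455,313), the tin at (268,182) and the padlock at (345,179). Next I fit the track pose from the depth data.

```bash
cat > h.py <<'E'
import numpy as np
def cloud(c):
    K=c["intrinsics"];z=c["range_z"];v,u=np.mgrid[:480,:640]
    p=np.stack([(u-K[0,2])/K[0,0]*z,(v-K[1,2])/K[1,1]*z,z],-1)
    T=c["view"];return (p-T[:3,3])@T[:3,:3]
def proj(c,P):
    K=c["intrinsics"];T=c["view"];q=np.atleast_2d(P)@T[:3,:3].T+T[:3,3];q=q@K.T;return q[:,:2]/q[:,2:]
E
python3 - <<'E'
from h import *
import cv2
from scipy.optimize import least_squares
c=dict(np.load("top0.npz"));s=dict(np.load("scene0.npz"))
W=cloud(c);S=cloud(s)
for n,(u,v) in dict(table=(400,340),grip=(182,322),stop=(473,238),floor=(400,250),cup=(455,313),tin=(268,178),pad=(345,180)).items(): print(n,W[v,u].round(4))
def yaw_frame(a,b):
    d=(a-b)[:2];d/=np.linalg.norm(d);return d
# track y unit vector from bright channel pixels
img=c["img"].astype(int)
m=(img.min(-1)>125);m[:, :]&=(W[...,2]>0.05)&(W[...,2]<0.13);m[:205]=0;m[:,490:]=0
P=W[m][:,:2].astype(np.float32)
r=cv2.minAreaRect(P);print(m.sum(),r)
# wall-top points for both clouds: fit
for nm,C in(("top",W),("scene",S)):
    Q=C.reshape(-1,3);ok=(np.abs(Q[:,0]-r[0][0])<.25)&(np.abs(Q[:,1]-r[0][1])<.6)&(Q[:,2]>.055)&(Q[:,2]<.2)
    np.save(nm+"_pts.npy",Q[ok]);print(nm,ok.sum())
def tf(p,P):
    cth,sn=np.cos(p[2]),np.sin(p[2]);d=P[:,:2]-p[:2];return np.stack([d@[cth,sn],d@[-sn,cth],P[:,2]],1)
Q=np.load("top_pts.npy");Qs=np.load("scene_pts.npy")
p=np.array([r[0][0],r[0][1],0.]);box=cv2.boxPoints(r)
e=[box[i+1]-box[i] for i in range(2)];e=max(e,key=np.linalg.norm);e*=np.sign(e[1]);p[2]=np.arctan2(-e[0],e[1])
for it in range(4):
  for q in (Q,Qs):
    L=tf(p,q);h=L[:,2]-(.075+.03*L[:,1])
    w=(np.abs(h-.028)<.004)&(np.abs(L[:,1]+.15)<.2)&(np.abs(np.abs(L[:,0])-.045)<.012)
    f=(np.abs(h)<.006)&(np.abs(L[:,0])<.03)&(L[:,1]<0)&(L[:,1]>-.37)
    # end stop top points
    es=(np.abs(h-.04)<.006)&(np.abs(L[:,0])<.04)&(L[:,1]<-.3)
    A=[L[w&(L[:,0]*k>0)] for k in(-1,1)]
    fits=[np.polyfit(a[:,1],a[:,0],1) for a in A]
    print(p.round(4),w.sum(),[x.round(4).tolist() for x in fits],"floor",h[f].mean().round(4),"es",es.sum(),np.percentile(L[es,1],[2,50,98]).round(4) if es.sum() else 0)
  L=tf(p,Q);h=L[:,2]-(.075+.03*L[:,1])
  w=(np.abs(h-.028)<.004)&(np.abs(L[:,1]+.15)<.2)&(np.abs(np.abs(L[:,0])-.045)<.012)
  F=[np.polyfit(a[:,1],a[:,0],1) for a in [L[w&(L[:,0]*k>0)] for k in(-1,1)]]
  sl=np.mean([f[0] for f in F]);off=np.mean([f[1] for f in F])
  cth,sn=np.cos(p[2]),np.sin(p[2]);p[0]+=off*cth;p[1]+=off*sn;p[2]-=sl
  es=(np.abs(h-.04)<.006)&(np.abs(L[:,0])<.04)&(L[:,1]<-.3)
  if es.sum(): 
    dy=np.percentile(L[es,1],98)+.385; p[0]-=dy*np.sin(p[2]);p[1]+=dy*np.cos(p[2])
L=tf(p,Qs)
g=(L[:,0]<-.06)&(L[:,2]>.15);print("p",p,"grip scene",L[g].mean(0),L[g].min(0),L[g].max(0))
L=tf(p,Q);g=(L[:,0]<-.06)&(L[:,2]>.155)&(L[:,2]<.18)&(L[:,1]>.1);print("grip top",L[g].mean(0),L[g].min(0),L[g].max(0))
np.save("p.npy",p)
def w2(P,p=p): 
    P=np.array(P,float);return np.array([p[0]+P[0]*np.cos(p[2])-P[1]*np.sin(p[2]),p[1]+P[0]*np.sin(p[2])+P[1]*np.cos(p[2]),P[2]])
for cc,n in((c,"top"),(s,"scene")):
    im=cc["img"].copy()
    for x in(-.048,-.042,.042,.048):
        a,b=[proj(cc,w2((x,y,.075+.03*y+.028)))[0].astype(int) for y in(.33,-.385)];cv2.line(im,a,b,(0,0,255),1)
    for q in((-.092,.162,.168),(0,-.385,.075-.01155+.04),(0,.02,.17)):cv2.circle(im,proj(cc,w2(q))[0].astype(int),3,(0,255,0),1)
    cv2.imwrite(f"pics/{n}_ov.png",im)
print("grip world",w2((-.092,.162,.15)),"stop",w2((0,-.385,.08)))
E
```

```text
table [ 3.800e-01 -1.437e-01  2.000e-04]
grip [0.4749 0.2411 0.1668]
stop [ 0.5397 -0.3028  0.1057]
floor [ 0.5487 -0.1695  0.0698]
cup [ 0.4126 -0.2638  0.0062]
tin [0.7416 0.0602 0.0703]
pad [ 0.719  -0.0944  0.0432]
11487 ((0.5499398708343506, 0.052106261253356934), (0.7077178359031677, 0.1105944812297821), 88.19210052490234)
top 23479
scene 26318
[ 0.5499  0.0521 -0.0316] 1471 [[0.0002, -0.0385], [0.001, 0.0515]] floor -0.0 es 262 [-0.3647 -0.3583 -0.3538]
[ 0.5499  0.0521 -0.0316] 946 [[0.0018, -0.0369], [0.0018, 0.0529]] floor -0.0007 es 156 [-0.3638 -0.3559 -0.3508]
[ 0.5574  0.0831 -0.0322] 1443 [[-0.0004, -0.045], [0.0005, 0.045]] floor 0.0009 es 268 [-0.396  -0.3891 -0.385 ]
[ 0.5574  0.0831 -0.0322] 1046 [[-0.0065, -0.0449], [0.0018, 0.0468]] floor 0.0002 es 169 [-0.3952 -0.3865 -0.382 ]
[ 0.5574  0.0831 -0.0322] 1443 [[-0.0005, -0.045], [0.0005, 0.045]] floor 0.0009 es 268 [-0.396  -0.3891 -0.385 ]
[ 0.5574  0.0831 -0.0322] 1046 [[-0.0066, -0.0449], [0.0017, 0.0468]] floor 0.0002 es 169 [-0.3952 -0.3865 -0.382 ]
[ 0.5574  0.0831 -0.0322] 1443 [[-0.0005, -0.045], [0.0005, 0.045]] floor 0.0009 es 268 [-0.396  -0.3891 -0.385 ]
[ 0.5574  0.0831 -0.0322] 1046 [[-0.0066, -0.0449], [0.0017, 0.0468]] floor 0.0002 es 169 [-0.3952 -0.3865 -0.382 ]
p [ 0.55744231  0.08307362 -0.03222952] grip scene [-0.08736006  0.16478132  0.16200367] [-0.10155883  0.1549734   0.15008598] [-0.07848831  0.1712133   0.17163445]
grip top [-0.09255999  0.16015785  0.16710546] [-0.10292548  0.15375328  0.15508325] [-0.08108365  0.16854823  0.17171481]
grip world [0.47071037 0.2479541  0.15      ] stop [ 0.54503609 -0.30172644  0.08      ]
```

View pics/top_ov.png

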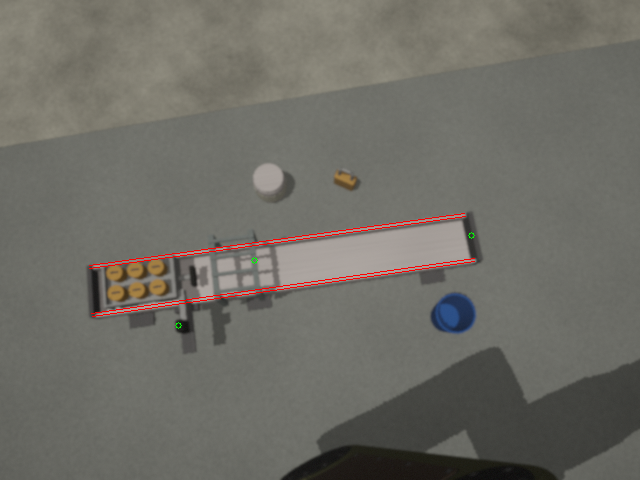

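The overlay matches: wall lines and end stop coincide, and the grip centre comes out at track y of about 0.161. The track is at (0.557, 0.083), yaw −0.032.

My plan is to hook the grip from its +x side with shut fingers, so no release is needed, and pull −x. Then I go around the guard into the channel. First I align the yaw.

```bash
cat > s.py <<'E'
from station import ctrl
import numpy as np
p=np.load("p.npy");o=ctrl.get_obs();c,s=np.cos(p[2]),np.sin(p[2]);d=o["ee_pos"][:2]-p[:2]
print("t %.3f track x %.4f y %.4f z %.4f"%(o["time_s"],d@[c,s],d@[-s,c],o["ee_pos"][2]),"yawerr %.4f"%(o["eef_rot"][2]-p[2]),"roll,pitch",o["eef_rot"][:2].round(4),"F",np.round(o["force"],2),"w %.4f"%o["grip_width"],"jv",o["joint_vel"].round(3))
E
python3 -m inch '-1 0 0 0 0 0 0.98; -1 0 0 0 0 0 0.98; -1 0.4 -1 0 0 0 0; -1 0.4 -1 0 0 0 0; -1 0.4 -1 0 0 0 0; -1 0.4 -1 0 0 0 0; -1 0.4 -1 0 0 0 0; -1 0.4 -1 0 0 0 0' 10; python3 s.py;  python3 -m inch '-1 0 0 0 0 0 0'; python3 s.py
```

```text
time_s: 1.1
ee_pos: [0.2453, -0.3454, 0.2052]
eef_rot: [-3.141, 0.0, -0.033]
force: [0.3, 0.1, -0.4]
grip_width: 0.0173
grip_force: 0.0
t 1.100 track x -0.2981 y -0.4383 z 0.2052 yawerr -0.0012 roll,pitch [-3.1412e+00  2.0000e-04] F [ 0.3   0.12 -0.39] w 0.0173 jv [ 0.476 -0.325  0.336  0.    -0.01   0.473]
time_s: 1.23
ee_pos: [0.2456, -0.3453, 0.2055]
eef_rot: [-3.142, -0.0, -0.031]
force: [-0.0, -0.5, -0.5]
grip_width: 0.0077
grip_force: 0.0
t 1.225 track x -0.2979 y -0.4382 z 0.2055 yawerr 0.0009 roll,pitch [-3.1416e+00 -1.0000e-04] F [-0.03 -0.54 -0.52] w 0.0077 jv [-0.039  0.029 -0.034 -0.008 -0.002 -0.03 ]
```

```bash
python3 -m inch '-1 0.39 -1 0 0 0 0; -1 0.39 -1 0 0 0 0; -1 0.39 -1 0 0 0 0; -1 0.39 -1 0 0 0 0; -1 0.39 -1 0 0 0 0; -1 0.39 -1 0 0 0 0; -1 0.39 -1 0 0 0 0; -1 0.39 -1 0 0 0 0; -1 0.39 -1 0 0 0 0; -1 0.39 -1 0 0 0 0' >/dev/null; python3 s.py;  python3 -m inch '-1 0.39 -1 0 0 0 0; -1 0.39 -1 0 0 0 0; -1 0.39 -1 0 0 0 0; -1 0.39 -1 0 0 0 0; -1 0.39 -1 0 0 0 0; -1 0.39 -1 0 0 0 0; -1 0.39 -1 0 0 0 0; -1 0.39 -1 0 0 0 0; -1 0.39 -1 0 0 0 0; -1 0.37 -0.97 0 0 0 0'>/dev/null; python3 s.py
python3 - <<'E'
from station import camera
import cv2,numpy as np
from h import *
c=camera("top");cv2.imwrite("pics/top1.png",cv2.resize(c["img"][180:420,60:380],None,fx=2,fy=2,interpolation=cv2.INTER_CUBIC))
E
```

```text
t 2.475 track x -0.1805 y -0.1391 z 0.2055 yawerr -0.0015 roll,pitch [ 3.1415 -0.    ] F [0.13 0.1  0.35] w 0.0007 jv [ 0.69   0.15  -0.134  0.001 -0.016  0.685]
t 3.725 track x -0.0634 y 0.1600 z 0.2050 yawerr -0.0014 roll,pitch [3.1413e+00 4.0000e-04] F [ 0.94 -0.14 -0.81] w 0.0007 jv [ 0.326  0.413 -0.53   0.003  0.115  0.326]
```

View pics/top1.png

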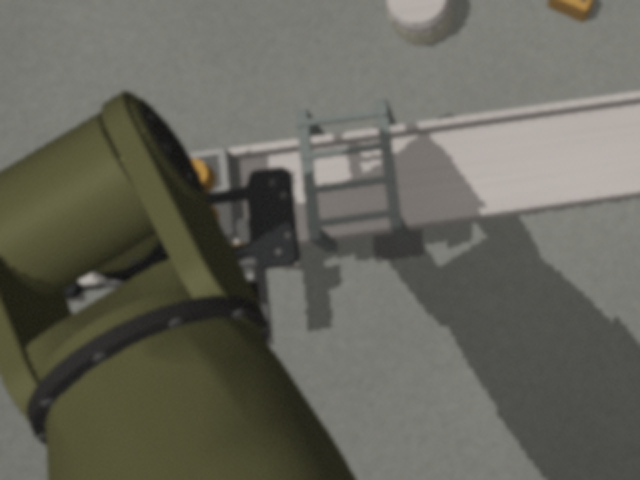

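The arm hides most of the gate in this view, but the pose numbers are as planned. I lower beside the grip and check with the scene camera.

```bash
python3 -m inch '-1 0 0 0.7 0 0 0; -1 0 0 0.7 0 0 0; -1 0 0 0.7 0 0 0; -1 0 0 0 0 0 0' >/dev/null; python3 s.py
python3 - <<'E'
from station import camera
import cv2,numpy as np
a=camera("scene")["img"][200:440,340:580];b=camera("wrist")["img"]
cv2.imwrite("pics/s2.png",np.hstack([cv2.resize(a,(400,400)),cv2.resize(b,(400,400))]))
E
```

```text
t 4.275 track x -0.0645 y 0.1586 z 0.1410 yawerr -0.0016 roll,pitch [3.1402e+00 2.8000e-03] F [0.65 0.22 0.62] w 0.0003 jv [ 0.004 -0.03  -0.035  0.001  0.026  0.004]
```

View pics/s2.png

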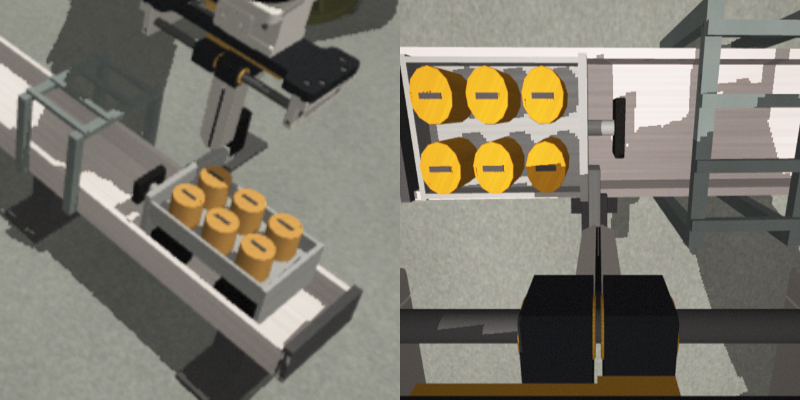

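The closed fingers sit just inside the black grip, clear of the trolley. I prepare and check a trolley-position measurement on the first images before starting the run.

```bash
cat > m.py <<'E'
from h import *
import sys
p=np.load("p.npy")
def meas(c,nm):
    W=cloud(c);ct,sn=np.cos(p[2]),np.sin(p[2]);d=W[...,:2]-p[:2]
    x=d@[ct,sn];y=d@[-sn,ct];h=W[...,2]-(.075+.03*y);ch=(np.abs(x)<.04)&(y<.34)&(y>-.38)&(c["range_z"]>0)
    im=c["img"].astype(int);org=ch&(im[...,2]-im[...,0]>60)&(h>.05)&(h<.085)
    pad=ch&(np.abs(x)<.017)&(h>.025)&(h<.05)&(im.max(-1)<70)
    q=lambda m:np.percentile(y[m],[2,50,98]).round(4) if m.sum()>5 else None
    print(nm,"orange",org.sum(),q(org),"dark pad",pad.sum(),q(pad))
    return x,y,h
if __name__=="__main__":
    if len(sys.argv)>1:
        for n in("top","scene"):meas(dict(np.load(n+"0.npz")),n)
    else:
        from station import camera,ctrl
        n=sys.argv[1] if len(sys.argv)>1 else "scene"
        print("t",ctrl.get_obs()["time_s"]);c=camera("scene");meas(c,"scene");np.savez("last.npz",**c)
E
python3 m.py test
```

```text
top orange 1138 [0.1839 0.2309 0.2775] dark pad 207 [0.1378 0.1677 0.3275]
scene orange 2467 [0.1879 0.2393 0.2822] dark pad 186 [0.1399 0.1464 0.3353]
```

```bash
python3 -m inch '-1 -0.5 0 0 0 0 0; -1 -1 0 0 0 0 0; -1 -0.85 0 0 0 0 0; -1 0.2 1 0 0 0 0; -1 0.5 1 0 0 0 0; -1 0.5 1 0 0 0 0; -1 0.2 1 0 0 0 0; -1 0 1 0 0 0 0; -1 0.5 1 0 0 0 0; -1 1 1 0 0 0 0' >/dev/null; python3 s.py; python3 m.py
```

```text
t 5.625 track x -0.0472 y -0.0517 z 0.1440 yawerr -0.0009 roll,pitch [-3.1415e+00 -2.2000e-03] F [ 0.51  0.15 -0.12] w 0.0006 jv [-0.514  0.464 -0.588 -0.003  0.114 -0.51 ]
t 5.625
scene orange 1728 [0.0719 0.1276 0.1652] dark pad 84 [0.0228 0.0291 0.3352]
```

The trolley is at origin y of about 0.118 and speeding up as a roughly 1 kg one would. I carry on into the channel ahead of it.

```bash
python3 -m inch '-1 1 1 0 0 0 0; -1 0.58 1 0.55 0 0 0; -1 0 1 0.7 0 0 0; -1 0 1 0.6 0 0 0' >/dev/null; python3 s.py; python3 m.py
```

```text
t 6.175 track x -0.0002 y -0.1719 z 0.0872 yawerr -0.0011 roll,pitch [ 3.1413e+00 -1.2000e-03] F [0.6  0.85 0.63] w 0.0008 jv [-0.428  0.226  0.038 -0.    -0.267 -0.422]
t 6.175
scene orange 1107 [-0.0439 -0.0078  0.0509] dark pad 68 [-0.0907  0.3342  0.3352]
```

```bash
cat > sim.py <<'E'
import numpy as np
from scipy.optimize import differential_evolution
from m import meas
c=dict(np.load("last.npz"));x,y,h=meas(c,"scene")
f=(np.abs(x)<.012)&(y<-.12)&(y>-.22)
for a,b in((.02,.03),(.03,.04),(.04,.05),(.05,.07)):
    k=f&(h>a)&(h<b);print(a,k.sum(),np.percentile(y[k],[2,50,90,98]).round(4) if k.sum()>3 else 0)
def sim(rows,gap=0.,dv=0.,M=1.0,face0=-.160,full=False):
    dt=.0025;n=50;m=M;y=-.103-.0+0.;v=.227+dv;q=0.  # y: front with buffer out, v downhill speed
    y0=face0+gap;vb=[];fmin=0;tr=[];s=-y;hy=-y0;touch=False;hv=0;lost=0
    for r in rows:
        vc=r*.03/.125
        for i in range(n):
            hv+=(vc-hv)*dt/.012;hy+=hv*dt
            q=max(0,s-hy);rel=v-hv if q>0 else 0
            F=max(0,100*q+.1+1*rel) if q>0 else 0
            v+=dt*((m*9.81*.03-(.015 if v>1e-4 else 0)-v*1.0-F)/m);v=max(v,0) if F<.3*m else v
            s+=v*dt
            if q>0: vb.append(rel)
        tr.append((round(-hy,4),round(-s,4),round(v,4),round(q,4),round(rel,3)))
    if full:
        for t in tr:print(t)
    return (max(vb) if vb else 1),-hy,-s,v,q
N=16
def cost(u):
    r=np.concatenate([u,[0,0,0,0]]);J=0
    for g,dv,M in((0,0,1.),(.008,.006,1.05),(-.008,-.006,.95),(.006,-.006,.95),(-.006,.006,1.05)):
        vb,hy,s,v,q=sim(r,g,dv,M);J+=max(0,vb-.035)*10+20*max(0,-.345-hy)+2*abs(v)
        J+=(vb>.06)*(vb-.06)*50
    return J+.05*np.abs(np.diff(r)).sum()*.2
if __name__=="__main__":
    R=differential_evolution(cost,[(0,1)]*5+[(0,.95)]*(N-5),x0=[0,.65,.75,.78,.78,.75,.7,.6,.5,.45,.35,.3,.2,.15,.1,.05],maxiter=45,popsize=5,seed=1,workers=-1,updating="deferred",polish=False)
    r=np.round(R.x,2);print(R.fun,r.tolist());r=np.concatenate([r,[0]*4])
    sim(r,full=True)
    for g,dv,M in((0,0,1.),(.008,.006,1.05),(-.008,-.006,.95),(.006,-.006,.95),(-.006,.006,1.05),(-.012,0,1),(.012,0,1)):print(g,dv,M,np.round(sim(r,g,dv,M),4))
E
timeout 500 python3 sim.py
```

```text
scene orange 1107 [-0.0439 -0.0078  0.0509] dark pad 68 [-0.0907  0.3342  0.3352]
0.02 43 [-0.1827 -0.1664 -0.1579 -0.1571]
0.03 64 [-0.1818 -0.1598 -0.1574 -0.1564]
0.04 66 [-0.1828 -0.1602 -0.1575 -0.1566]
0.05 139 [-0.1827 -0.1601 -0.1576 -0.1564]
1.4819502051202202 [0.4, 0.06, 0.82, 0.82, 0.83, 0.75, 0.67, 0.53, 0.36, 0.25, 0.08, 0.05, 0.06, 0.17, 0.06, 0.08]
(np.float64(-0.1711), -0.1318, 0.2332, 0, 0)
(np.float64(-0.1737), -0.1613, 0.2386, 0, 0)
(np.float64(-0.1965), -0.1914, 0.2434, 0, 0)
(np.float64(-0.2211), np.float64(-0.2221), np.float64(0.2463), np.float64(0.0004), np.float64(0.05))
(np.float64(-0.246), np.float64(-0.2505), np.float64(0.2032), np.float64(0.004), np.float64(0.005))
(np.float64(-0.2687), np.float64(-0.2725), np.float64(0.1524), np.float64(0.0034), np.float64(-0.027))
(np.float64(-0.289), np.float64(-0.2899), np.float64(0.1339), np.float64(0.0006), np.float64(-0.027))
(np.float64(-0.3052), np.float64(-0.3065), np.float64(0.1304), np.float64(0.001), np.float64(0.003))
(np.float64(-0.3164), np.float64(-0.3211), np.float64(0.0973), np.float64(0.0045), np.float6
[... 796 characters left out ...]
))
(np.float64(-0.3397), np.float64(-0.3419), np.float64(-0.0009), np.float64(0.0022), np.float64(-0.001))
(np.float64(-0.3397), np.float64(-0.3417), np.float64(-0.0002), np.float64(0.002), np.float64(-0.0))
(np.float64(-0.3397), np.float64(-0.3417), 0, np.float64(0.002), np.float64(-0.0))
0 0 1.0 [ 0.0506 -0.3397 -0.3417  0.      0.002 ]
0.008 0.006 1.05 [ 0.0575 -0.3317 -0.3338  0.      0.0021]
-0.008 -0.006 0.95 [ 0.0685 -0.3477 -0.3496  0.      0.0019]
0.006 -0.006 0.95 [ 0.0402 -0.3337 -0.3355  0.      0.0018]
-0.006 0.006 1.05 [ 0.0582 -0.3457 -0.3479 -0.      0.0022]
-0.012 0 1 [ 7.330e-02 -3.517e-01 -3.537e-01 -1.000e-04  2.000e-03]
0.012 0 1 [ 0.1325 -0.3277 -0.3297  0.      0.002 ]
```

The measured finger face is at y of about −0.158. I try a smoother, hand-shaped profile in the same model.

Run:
```python
from sim import *
A=[0,.48,.78,.82,.82,.75,.67,.56,.44,.33,.24,.17,.11,.07,.04,.02,0,0,0,0]
B=[0,.45,.8,.83,.82,.74,.65,.54,.43,.34,.26,.19,.13,.08,.04,.02,0,0,0,0]
C=[0,.5,.8,.82,.8,.75,.66,.54,.40,.30,.22,.14,.10,.06,.03,0,0,0,0,0]
for r in(A,B,C):
    print(sum(r)*.03)
    for g,dv,M in((0,0,1.),(.008,.006,1.05),(-.008,-.006,.95),(.006,-.006,.95),(-.006,.006,1.05),(-.012,0,1),(.012,0,1)):print(g,dv,M,np.round(sim(r,g,dv,M,face0=-.158),4))
sim(A,face0=-.158,full=True)
```

```text
scene orange 1107 [-0.0439 -0.0078  0.0509] dark pad 68 [-0.0907  0.3342  0.3352]
0.02 43 [-0.1827 -0.1664 -0.1579 -0.1571]
0.03 64 [-0.1818 -0.1598 -0.1574 -0.1564]
0.04 66 [-0.1828 -0.1602 -0.1575 -0.1566]
0.05 139 [-0.1827 -0.1601 -0.1576 -0.1564]
0.189
0 0 1.0 [ 0.0489 -0.347  -0.349   0.      0.002 ]
0.008 0.006 1.05 [ 8.74e-02 -3.39e-01 -3.41e-01  1.00e-04  2.00e-03]
-0.008 -0.006 0.95 [ 0.0632 -0.355  -0.3568  0.      0.0018]
0.006 -0.006 0.95 [ 0.0479 -0.341  -0.3429  0.      0.0019]
-0.006 0.006 1.05 [ 0.0589 -0.353  -0.3551  0.      0.0021]
-0.012 0 1 [ 0.0718 -0.359  -0.361   0.      0.002 ]
0.012 0 1 [ 1.229e-01 -3.350e-01 -3.369e-01  1.000e-04  1.900e-03]
0.1896
0 0 1.0 [ 0.0463 -0.3476 -0.3496  0.      0.002 ]
0.008 0.006 1.05 [ 0.1204 -0.3396 -0.3417  0.      0.0021]
-0.008 -0.006 0.95 [ 0.0655 -0.3556 -0.3574  0.      0.0018]
0.006 -0.006 0.95 [ 0.0428 -0.3416 -0.3435 -0.      0.0019]
-0.006 0.006 1.05 [ 0.0565 -0.3536 -0.3557  0.      0.0021]
-0.012 0 1 [ 0.0741 -0.3596 -0.3616  0.      0.002 ]
0.012 0 1 [ 1.299e-01 -3.356e-01 -3.375e-01  1.000e-04  1.900e-03]
0.1835
[... 468 characters left out ...]
0, 0)
(-0.194, -0.1914, 0.2434, 0, 0)
(-0.2185, -0.2217, 0.2311, 0.0025, 0.035)
(-0.2431, -0.2473, 0.1803, 0.0037, -0.016)
(-0.2658, -0.2675, 0.1499, 0.0014, -0.03)
(-0.2861, -0.2861, 0.1525, 0, 0)
(-0.3031, -0.3053, 0.1472, 0.0018, 0.013)
(-0.3166, -0.3214, 0.1068, 0.0045, 0.002)
(-0.3267, -0.3315, 0.0568, 0.0046, -0.022)
(-0.3342, -0.3366, 0.031, 0.0023, -0.026)
(-0.3394, -0.3404, 0.0323, 0.0009, -0.009)
(-0.3428, -0.3447, 0.0343, 0.0017, 0.008)
(-0.345, -0.3482, 0.02, 0.0031, 0.004)
(-0.3463, -0.3494, 0.0003, 0.0031, -0.009)
(-0.347, -0.349, 0, 0.002, -0.005)
(-0.347, -0.349, 0, 0.002, -0.0)
(-0.347, -0.349, 0, 0.002, -0.0)
(-0.347, -0.349, 0, 0.002, -0.0)
(-0.347, -0.349, 0, 0.002, -0.0)
```

```bash
python3 -m inch '-1 0 0 0 0 0 0; -1 0 0.53 0.02 0 0 0; -1 0 0.8 0.02 0 0 0; -1 0 0.82 0.02 0 0 0; -1 0 0.8 0.02 0 0 0; -1 0 0.75 0.02 0 0 0; -1 0 0.66 0.02 0 0 0; -1 0 0.54 0.02 0 0 0; -1 0 0.4 0.01 0 0 0; -1 0 0.3 0.01 0 0 0' >/dev/null; python3 s.py; python3 -m inch '-1 0 0.22 0 0 0 0; -1 0 0.14 0 0 0 0; -1 0 0.1 0 0 0 0; -1 0 0.06 0 0 0 0; -1 0 0.03 0 0 0 0; -1 0 0 0 0 0 0; -1 0 0 0 0 0 0; -1 0 0 0 0 0 0; -1 0 0 0 0 0 0; -1 0 0 0 0 0 0' >/dev/null; python3 s.py; python3 m.py
python3 - <<'E'
import numpy as np,cv2
cv2.imwrite("pics/s3.png",np.load("last.npz")["img"])
E
```

```text
t 7.475 track x -0.0009 y -0.3392 z 0.0822 yawerr -0.0011 roll,pitch [ 3.1415 -0.    ] F [-0.55 -0.03 -0.58] w 0.0004 jv [-0.101  0.057 -0.082  0.001  0.026 -0.105]
t 8.725 track x -0.0010 y -0.3551 z 0.0821 yawerr -0.0010 roll,pitch [-3.1416  0.    ] F [-0.29 -0.08  0.52] w 0.0008 jv [-0.001  0.001 -0.    -0.002 -0.001  0.001]
t 8.725
scene orange 1079 [-0.2893 -0.238  -0.199 ] dark pad 34 [0.3344 0.3348 0.3353]
```

View pics/s3.png

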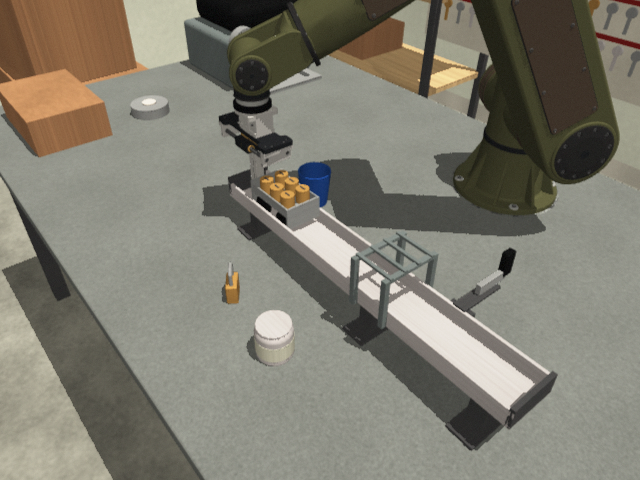

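The trolley rests against the closed fingers at origin y of about −0.244, with the gate pulled out and the cup, tin and padlock standing. I hold for 2.5 s and verify.

```bash
R='' ; python3 -m inch '-1 0 0 0 0 0 0; -1 0 0 0 0 0 0; -1 0 0 0 0 0 0; -1 0 0 0 0 0 0; -1 0 0 0 0 0 0; -1 0 0 0 0 0 0; -1 0 0 0 0 0 0; -1 0 0 0 0 0 0; -1 0 0 0 0 0 0; -1 0 0 0 0 0 0' >/dev/null;  python3 -m inch '-1 0 0 0 0 0 0; -1 0 0 0 0 0 0; -1 0 0 0 0 0 0; -1 0 0 0 0 0 0; -1 0 0 0 0 0 0; -1 0 0 0 0 0 0; -1 0 0 0 0 0 0; -1 0 0 0 0 0 0; -1 0 0 0 0 0 0; -1 0 0 0 0 0 0' >/dev/null; python3 s.py; python3 m.py
python3 - <<'E'
from m import *
for n in("scene0.npz","last.npz"):
    x,y,h=meas(dict(np.load(n)),n);z=h+.075+.03*y
    k=(x<-.06)&(x>-.2)&(z>.15)&(z<.175)&(y>.14)&(y<.19);print(k.sum(),x[k].mean(),x[k].min(),x[k].max())
E
```

```text
t 11.275 track x -0.0010 y -0.3551 z 0.0822 yawerr -0.0011 roll,pitch [-3.1416 -0.    ] F [-0.26 -0.23 -0.35] w 0.0008 jv [ 0.001 -0.001 -0.001  0.001 -0.001 -0.   ]
t 11.275
scene orange 1082 [-0.289 -0.238 -0.199] dark pad 39 [0.163  0.3349 0.3353]
scene0.npz orange 2467 [0.1879 0.2393 0.2822] dark pad 186 [0.1399 0.1464 0.3353]
190 -0.08736006400619796 -0.10155882871514688 -0.07848830695895483
last.npz orange 1082 [-0.289 -0.238 -0.199] dark pad 39 [0.163  0.3349 0.3353]
176 -0.15188390734562443 -0.16739523219037236 -0.14349980757380051
```

The gate is open about 64 mm, and the trolley has not moved in 2.5 s. I'm handing in.

```bash
python3 -c "
from station import ticket
print(ticket.hand_in())"
```

```text
the job is handed in; nothing more can be done
None
```

I opened the gate about 64 mm and handed the job in with the trolley resting against the closed fingers at track y of about −0.244, clear of guard and end stop; it had stayed still for 2.5 s, bystanders looked undisturbed, and no verdict came back (buffer speed and contact force could not be measured).

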